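# Pin the vial carousel onto its hub

### The arm

A 7-joint arm with a two-finger parallel gripper is mounted at the origin on the work surface. World frame = base frame: x ahead of the robot, y to its left, z up, the work surface at z = 0. Lengths are in m, angles in rad, forces in N, time in s.
With the tool pointing down it reaches from about 0.4 to 0.85 m from the base axis. Payload 4.5 kg.
Tool frame: the origin (TCP) lies on the centre line of the jaws, within the pads' length; the fingertips stand 25 mm ahead of it and the grasp point (between the pads) lies 6 mm ahead of it; z points along the fingers, y is the direction in which the jaws open and shut (so a half turn about z gives the same grasp; the last joint's range is limited). The gripper opens to 88 mm and grips with 3 to 60 N. Pads are 18 mm wide; open, the fingers measure 123 mm over their backs; the gripper's body (75 mm by 187 mm) begins 45 mm behind the grasp point.
Start: joints at [-1.298, 0.689, -0.195, 1.565, 0.157, 0.902, -0.215], TCP at [0.148, 0.607, 0.238] pointing down, gripper open.
Joint ranges: [-3.01, 3.01], [-0.46, 2.08], [-1.47, 1.51], [0.13, 2.56], [-1, 4.14], [0.04, 2.09], [-2.66, 2.66]. Speed limits (rad/s): [2.57, 2.57, 3.14, 3.14, 3.14, 3.14, 3.14].

### API

Orientations are given as a unit quaternion [x, y, z, w].
In Python, from plant import r, eyes gives the robot as it stands.
- The arm moves only by the tool servo_tool, never from a script. Its argument "deltas" is a list of rows, each an object of numbers: "dx", "dy", "dz": the shift along the tool's x, y, z in units of 60 mm (1.0 is 60 mm); "ax", "ay", "az": the turn, a rotation vector about the tool's x, y, z in units of 6 degrees (1.0 is 6 degrees); "hand": the finger opening in mm, from 0 to 88.1. A call has 1 to 10 rows; each row is the pose to reach, as a shift and turn from the pose commanded when the call began, along the tool's axes at that moment; what a row does not reach only later rows make up. A row lasts 1/8 s, in which the tool goes at most 62.5 mm and 10.7 degrees, less where a joint would pass 70% of its speed; a pose out of reach is approached as far as the arm can. A call with a gripper value outside its range is refused whole. The fingers move at their own pace and stop on an object; "newtons" is the grip in N (left out, the last holds). Time passes only in rows, so rows that repeat a pose let the fingers close. It gives the time, the measured TCP pose, the force and the opening at its end, in the units of the state.
- r.get_state(): the state, without advancing time (a new reading comes with each control period).
- eyes.snapshot(name): name is "side" or "top" or "wrist"; returns (picture, depth): 400x640x3 uint8, red, green, blue; 400x640 float32, m along the optical axis (not along the pixel's ray), 0 where there is no reading.
- eyes.camera_model(name): a dict with "fx", "fy", "cx", "cy" (pixels), "k1" (the pictures are not rectified: a ray, as slopes to the right and down, at radius r is drawn at 1 + k1 r^2 times it, then the intrinsics apply), "pose" (4x4, takes a point from camera to world coordinates). Camera axes: x right, y up, looking along -z (the intrinsics and any distortion apply to the point x, -y, -z); pixel columns grow to the right and rows downward; lengths in m; the calibration is good to about 2 mm. A picture is of the moment at which its call begins: read the wrist's pose just before it. camera_model takes no time and is no camera call; for the wrist camera it gives the pose at the moment of the call.
- r.finish_job(): hands the job in, once; it reports no verdict.
The state is a dict: "clock": time; "q": joint angles; "qd": joint speeds; "joint_torque": joint torques, N m; "tool_pos": TCP position; "eef_rot": TCP orientation; "contact_force": force on the tool from outside, world axes, zero at the start; "moment": the same for the moment, N m; "opening": opening from 0.0 (shut) to 1.0 (fully open).
Only numpy, scipy, OpenCV 4.12 (cv2) and the standard library are available. Lean on these libraries where they do the work, as an engineer would, in place of code of your own. Each camera call takes 0.05 s, during which the arm holds its last target.

### The job

The vial carousel of the photoreactor lies on its drive unit but its centre hole is out of line with the hub's bore beneath. Take the blue-handled taper pin from its block, find the bore with its tip through the carousel's hole and drive the pin fully home with gentle hand pressure, so that its taper pulls the carousel into line; leave the pin standing there with its collar flush on the carousel. Do not handle the carousel itself and leave everything else as it is.

Things in the scene. Friction and masses are not known exactly. Their poses are not given: they have to be found in the camera images.
- pin: Taper pin, 96 mm long, 0.12 kg, standing upright in its block (origin at the very tip, z up its axis to the handle). From the tip up: steel taper, 4.5 mm diameter at the flat tip growing evenly to 19 mm at 32 mm; parallel shank of 19 mm from 32 to 44 mm; round collar of 30 mm diameter from 44 to 48 mm; blue square handle 22 x 22 mm, sides parallel to the pin's x and y, from 52 to 96 mm.
- pin_collar (a point): Centre of the underside of the pin's collar, 44 mm above the tip.
- pin_grip (a point): Centre of the pin's blue handle where it is best held, 78 mm above the tip.
- pin_block: Grey plastic block, 110 x 60 x 50 mm high, fixed (origin under its centre, x along its length). Two round holes of 21 mm diameter, 46 mm deep, at x = -27 mm (the taper pin) and x = +27 mm (the plain pin); the pins stand in them on their collars and lift straight out.
- carousel: Loose aluminium disc, 170 mm diameter, 8 mm thick, about 0.75 kg, with a plain 20 mm centre hole and six capped glass vials standing 46 mm above it on a circle of 66 mm radius (origin at the centre of its underside). It slides on the hub's flat top under a few newtons. It starts with its hole within 1 mm of the axis of the drive unit.
- carousel_hole (a point): Centre of the carousel's hole at the disc's upper face, 63 mm above the table while the carousel lies flat on the hub.
- drive: Drive unit, fixed: white housing 180 x 200 x 40 mm (origin under its centre, z up along the axis of its round well). In the well stands a firmly clamped eccentric steel hub of 76 mm diameter, its flat top 55 mm above the table, with a sharp-edged vertical bore of 20 mm diameter, 39 mm deep. The pin's shank fits the bore and the carousel's hole with 0.5 mm all round.
- well_axis (a point): Point on the axis of the drive unit's well, level with the hub's top, 55 mm above the table. The hub's bore lies 11.5 mm off this axis, in a direction set at the last beam adjustment: it may be any and is not measured. The carousel covers the bore but for a crescent seen through its hole. With the pin home its tip stands 19 mm above the table.
- plain_pin: Plain straight pin with a round black knob, 62 mm long, in the other hole of the pin block; not needed (origin at its lower end).
- rack: Blue vial rack, 110 x 60 x 58 mm high, fixed; not needed (origin under its centre).
- beaker: Glass beaker, 66 mm diameter, 85 mm high (origin under its centre).
- bottle: Amber bottle, 60 mm diameter, 130 mm high (origin under its centre).
- wrench: Steel wrench, 150 mm long, lying flat (origin under its middle, along its x).
- filter: Optical filter, green glass in a black ring of 52 mm diameter, 8 mm thick, lying flat (origin under its centre).
- boss: Boss-head clamp of a retort stand with two blue knobs, about 60 x 75 x 22 mm (origin under its centre).
Mind the look-alikes: they are no part of the job. What is shaped like the pin but orange is not meant.

How it is judged:
On the way, in this order (a step that is already met when the one before it is completed fails the run):
1. the taper pin is drawn clear of its block (height (world z) of pin above 0.075 m), for 0.1 s.
2. the pin's tip has found the bore: more than 6 mm below the hub's top, through the carousel (height (world z) of pin below 0.049 m and horizontal distance between pin and drive below 0.02 m and horizontal distance between pin_collar and carousel_hole below 0.012 m), for 0.05 s.
3. the pin is home, its collar flush on the carousel (z of pin_collar in the frame of carousel_hole below 0.0018 m and horizontal distance between pin_collar and carousel_hole below 0.002 m), for 0.1 s.
At the end, for the whole second after the job is handed in: the pin stands upright (3 degrees) and at rest in carousel and hub, tip under 21.5 mm above the table, collar within 1.8 mm of the carousel's face and 2 mm of its hole's centre; the carousel lies flat (1.7 degrees), at rest, its hole within 14.5 mm of the drive's axis (all of step 3 and height (world z) of pin below 0.0215 m and angle between pin's own z axis and vertical below 0.05 rad and angle between carousel's own z axis and vertical below 0.03 rad and horizontal distance between carousel_hole and drive below 0.0145 m and linear speed of each of pin, carousel below 0.01 m/s); the robot touches nothing.
It fails at once if the pin is forced: more than 40 N between the pin and the hub or drive unit (contact force between pin and drive above 40 N).
It fails at once if the pin is forced: more than 50 N between the pin and the carousel (contact force between pin and carousel above 50 N).
It fails at once if the carousel or its vials are handled: the gripper or arm presses on them with more than 2 N (contact force between any of the fingers, the arm and carousel above 2 N).
It fails at once if the carousel is lifted or tipped by more than 5 degrees (angle between carousel's own z axis and vertical above 0.09 rad or height (world z) of carousel above 0.062 m).
It fails at once if a bystander is moved by more than 15 mm (distance of any of plain_pin, beaker, bottle, wrench, filter, boss from where it was at the start of the episode above 0.015 m).
It also fails if it takes over 51 s, if anything falls off the work surface, if the arm or the gripper's body presses on something with over 40 N, if the wrist force passes 120 N, or if a joint passes its speed limit or range.

## Working session

There is one attempt and no reset: what is moved stays moved. The work goes in short steps, Python scripts to look and compute and a tool call to move; the robot and the scene stay as the last step left them, time stands still between calls to the robot, and variables do not carry over. Pictures are saved under pics/ and viewed, and the job is handed in when it is done.

Besides the shell and the picture viewer there is one more tool, called after "Request:" by a JSON object that holds its "fn" and its "kwargs", one argument or row to a line. servo_tool: Moves the arm, as the interface text tells. Its arguments: {"type":"object","properties":{"deltas":{"type":"array","items":{"type":"object","properties":{"dx":{"type":"number"},"dy":{"type":"number"},"dz":{"type":"number"},"ax":{"type":"number"},"ay":{"type":"number"},"az":{"type":"number"},"hand":{"type":"number"}}}},"newtons":{"type":"number"}},"required":["deltas"]}

```bash
mkdir -p pics; ls; cat > h.py <<'E'
import numpy as np, cv2, json
from plant import r, eyes
from scipy.spatial.transform import Rotation as R
def snap(n,tag):
    m=eyes.camera_model(n)
    p,d=eyes.snapshot(n)
    cv2.imwrite(f'pics/{tag}.png',p[:,:,::-1]); np.savez(f'pics/{tag}.npz',p=p,d=d,**{k:np.array(v) for k,v in m.items()})
    return p,d,m
def load(tag):
    z=np.load(f'pics/{tag}.npz'); m={k:z[k] for k in ('fx','fy','cx','cy','k1','pose')}
    return z['p'],z['d'],m
def ray(m,u,v):
    K=np.array([[m['fx'],0,m['cx']],[0,m['fy'],m['cy']],[0,0,1]],float)
    x=cv2.undistortPoints(np.array([[[u,v]]],float),K,np.array([m['k1'],0,0,0,0],float))[0,0]
    d=np.array([x[0],-x[1],-1.]); P=np.array(m['pose'])
    return P[:3,3],P[:3,:3]@d
def at_z(m,u,v,z):
    o,d=ray(m,u,v); return o+d*(z-o[2])/d[2]
def at_d(m,dep,u,v):
    o,d=ray(m,u,v); return o+d*dep[int(round(v)),int(round(u))]
def proj(m,X):
    P=np.array(m['pose']); c=P[:3,:3].T@(np.asarray(X)-P[:3,3]); x,y=c[0]/-c[2],-c[1]/-c[2]
    s=1+m['k1']*(x*x+y*y); return m['cx']+m['fx']*x*s, m['cy']+m['fy']*y*s
def tri(a,b):
    (o1,d1),(o2,d2)=a,b
    A=np.stack([d1,-d2],1); s=np.linalg.lstsq(A,o2-o1,rcond=None)[0]
    p,q=o1+d1*s[0],o2+d2*s[1]; return (p+q)/2,np.linalg.norm(p-q)
E
python3 - <<'E'
from h import *
for n in('top','side','wrist'):
    p,d,m=snap(n,n+'0'); print(n,m['fx'],m['k1'],np.round(m['pose'],3).tolist())
s=r.get_state();print(s)
E
```

```text
pics
top 456.9004837690863 -0.09011412707195736 [[-0.023, 0.99, -0.141, 0.429], [-1.0, -0.025, -0.007, -0.046], [-0.011, 0.141, 0.99, 1.126], [0.0, 0.0, 0.0, 1.0]]
side 479.45458993016285 -0.0581842638709544 [[0.938, 0.227, -0.263, 0.24], [-0.347, 0.593, -0.727, -0.871], [-0.009, 0.773, 0.635, 0.823], [0.0, 0.0, 0.0, 1.0]]
wrist 282.10099578801874 -0.005831516817627356 [[0.237, -0.934, -0.267, 0.08], [0.972, 0.227, 0.067, 0.625], [-0.002, -0.276, 0.961, 0.383], [0.0, 0.0, 0.0, 1.0]]
{'clock': 0.15, 'q': array([-1.29819317,  0.68974338, -0.19448327,  1.5660542 ,  0.15728192,
        0.9025018 , -0.21509881]), 'qd': array([ 0.00160127, -0.00151242, -0.001556  , -0.00157802, -0.00099759,
        0.00044452,  0.00075666]), 'joint_torque': array([-1.61603104e-03, -5.27869356e+01, -1.26862463e+00, -1.53587812e+01,
       -5.25475445e-02,  3.97503114e-03,  1.10672868e-04]), 'tool_pos': array([0.14778324, 0.60680899, 0.23753664]), 'eef_rot': array([ 1.19110590e-01,  9.92880773e-01, -6.61156697e-04, -2.15037056e-05]), 'contact_force': array([-0.97003275,  0.07721898,  0.20897744]), 'moment': array([-0.02952034,  0.00349005, -0.0114069 ]), 'opening': 1.0006733944905202}
```

View pics/top0.png

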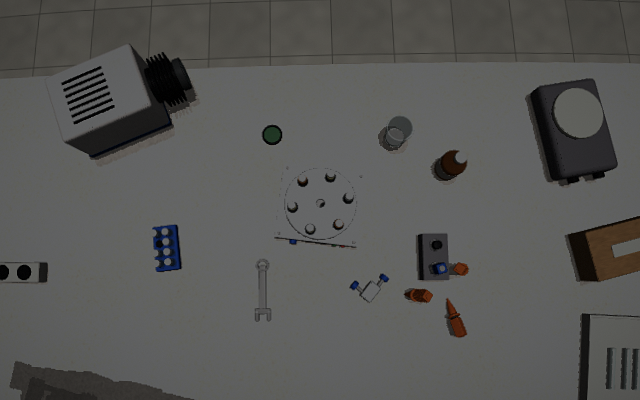

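View pics/side0.png

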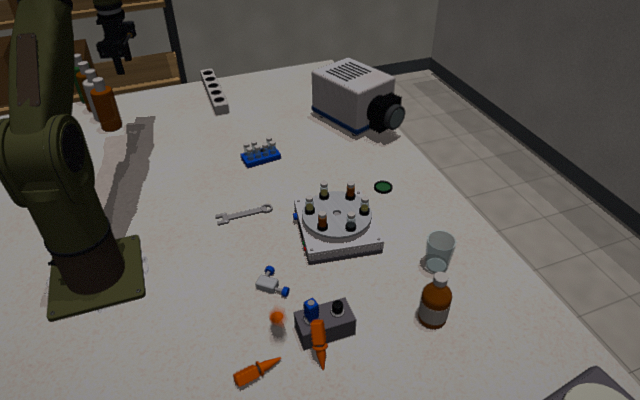

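View pics/wrist0.png

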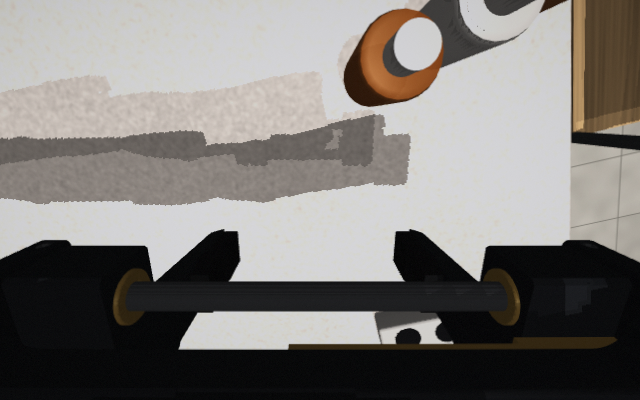

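The top view shows the drive and carousel at (320,203) and the pin block at (433,257). The blue handle is at (440,268) and the black knob at (436,244). Orange look-alikes are at (460,268), (418,295) and (456,317). The blue one in the block fits the description, and I'll confirm it with enlarged crops.

```bash
python3 - <<'E'
from h import *
p,d,m=load('top0'); p2,d2,m2=load('side0')
a=cv2.resize(p[215:345,390:490],None,fx=4,fy=4,interpolation=3); b=cv2.resize(p2[280:370,255:375],None,fx=4,fy=4,interpolation=3)
c=np.zeros((520,880,3),np.uint8); c[:520,:400]=a; c[:360,400:880]=b; c=cv2.resize(c,(792,468))
cv2.imwrite('pics/crop0.png',c[:,:,::-1])
a=cv2.resize(p[155:250,270:370],None,fx=5,fy=5,interpolation=3);cv2.imwrite('pics/crop1.png',a[:,:,::-1])
for u,v in[(440,268),(436,244),(460,268),(420,238),(421,277),(447,250),(320,203),(285,203),(372,290),(453,165)]:
    print(u,v,np.round(at_d(m,d,u,v),4))
# block top points by depth
H,W=d.shape
vs,us=np.mgrid[225:290,405:475]
P=np.array([at_d(m,d,u,v) for u,v in zip(us.ravel(),vs.ravel())])
ok=abs(P[:,2]-.05)<.004
print('blocktop',ok.sum(),cv2.minAreaRect(P[ok,:2].astype(np.float32)*1000))
col=p[vs.ravel(),us.ravel()].astype(int)
bl=(col[:,2]>col[:,0]+40)
print('blue',bl.sum(),P[bl].mean(0),np.sort(P[bl,2]))
t=bl&(P[:,2]>.09);print(cv2.minAreaRect(P[t,:2].astype(np.float32)*1000))
E
```

```text
440 268 [ 0.4128 -0.3175  0.1051]
436 244 [ 0.4673 -0.3187  0.0773]
460 268 [ 0.4111 -0.3676  0.0891]
420 238 [ 0.4847 -0.2942  0.025 ]
421 277 [ 0.3917 -0.2909  0.0293]
447 250 [ 0.4535 -0.3515  0.0489]
320 203 [ 0.5719 -0.0548  0.0553]
285 203 [0.5728 0.0274 0.0634]
372 290 [ 0.3642 -0.1737  0.0222]
453 165 [ 0.6462 -0.3628  0.1021]
blocktop 917 ((438.75982666015625, -321.78680419921875), (117.3065414428711, 134.61328125), 14.64741039276123)
blue 58 [ 0.41299598 -0.31648102  0.11957517] [0.09756837 0.09858396 0.09884886 0.09893064 0.09929648 0.09931473
 0.09941309 0.0994439  0.09951194 0.09960437 0.09968575 0.0998334
 0.10026571 0.1002985  0.10037296 0.10049895 0.10062253 0.10073665
 0.10082283 0.10108116 0.10120085 0.10126613 0.10139534 0.10154719
 0.10161777 0.10169251 0.10186491 0.10186868 0.10187368 0.10192042
 0.10211512 0.10225187 0.10238045 0.10241442 0.10241961 0.10242966
 0.10250114 0.10250871 0.10264113 0.10296991 0.10306276 0.10312606
 0.10314223 0.10362783 0.10377443 0.10399483 0.10404066 0.10410964
 0.10412088 0.10422845 0.10429205 0.10473798 0.10482938 0.10506768
 0.10539124 0.10561123 0.10651599 1.12607244]
((415.026123046875, -188.8422393798828), (286.3006896972656, 22.120683670043945), 88.96733856201172)
```

View pics/crop0.png

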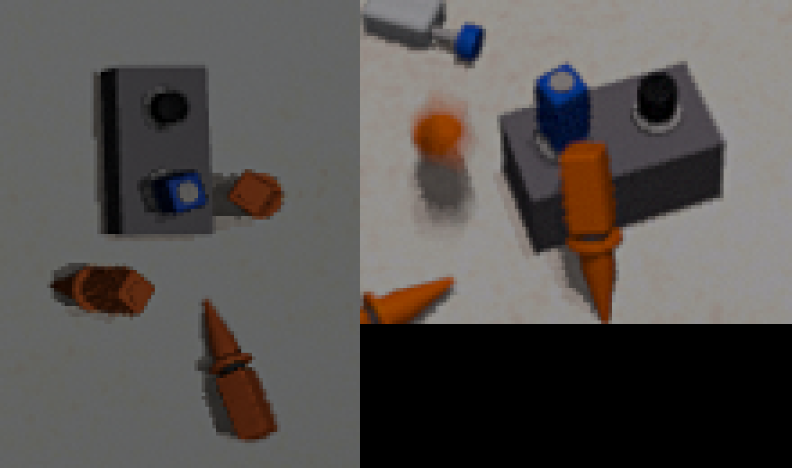

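View pics/crop1.png

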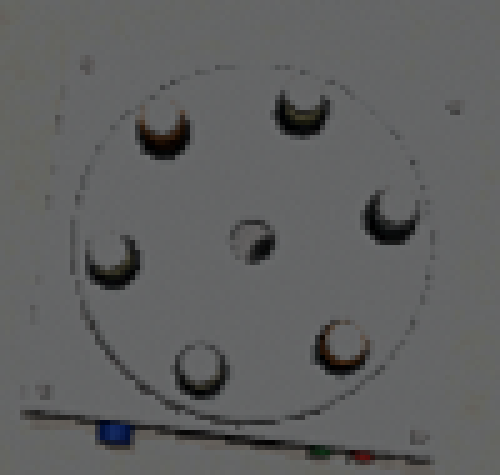

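```bash
python3 - <<'E'
from h import *
p,d,m=load('top0')
vs,us=np.mgrid[225:290,405:475]
k=d[225:290,405:475].ravel()>0
us=us.ravel()[k];vs=vs.ravel()[k]
P=np.array([at_d(m,d,u,v) for u,v in zip(us,vs)])
col=p[vs,us].astype(int)
ok=(abs(P[:,2]-.05)<.004)&(np.ptp(col,1)<25)&(P[:,0]<.52)&(P[:,0]>.36)&(P[:,1]<-.27)&(P[:,1]>-.37)
print('blocktop',ok.sum(),cv2.minAreaRect(P[ok,:2].astype(np.float32)*1000))
bl=(col[:,2]>col[:,0]+30)&(P[:,2]>.095)
print(bl.sum(),P[bl].mean(0),cv2.minAreaRect(P[bl,:2].astype(np.float32)*1000))
og=(col[:,0]>col[:,2]+30)&(us>448)&(P[:,2]>.07);print('orange',P[og].min(0),P[og].max(0))
# carousel
vs,us=np.mgrid[155:250,270:370];k=d[155:250,270:370].ravel()>0
P=np.array([at_d(m,d,u,v) for u,v in zip(us.ravel()[k],vs.ravel()[k])])
t=P[:,2]>.085; print('caps',t.sum())
lab=cv2.connectedComponentsWithStats
mask=np.zeros(d.shape,np.uint8); mask[vs.ravel()[k][t],us.ravel()[k][t]]=1
n,L,st,c=cv2.connectedComponentsWithStats(mask)
C=[]
for i in range(1,n):
    if st[i,4]>8:
        q=at_z(m,*c[i],.109); C.append(q[:2]); print(st[i,4],c[i],q)
C=np.array(C); print('centre',C.mean(0), np.linalg.norm(C-C.mean(0),axis=1))
# wrist cam in TCP frame
_,_,w=load('wrist0'); s=r.get_state()
T=np.eye(4);T[:3,:3]=R.from_quat(s['eef_rot']).as_matrix();T[:3,3]=s['tool_pos']
TC=np.linalg.inv(T)@w['pose']; print(np.round(TC,4).tolist()); np.save('TC.npy',TC)
print(np.round(T,3).tolist())
for z in(0,.006,.025,.084):
    print('tcp z',z,proj(w,T[:3,3]+T[:3,:3]@[0,0,z]))
E
```

```text
blocktop 896 ((439.32708740234375, -322.1679382324219), (61.73616027832031, 106.09375), 89.0399169921875)
59 [ 0.41302473 -0.32104941  0.10185655] ((412.9354553222656, -321.4400634765625), (20.637121200561523, 20.546537399291992), 12.659870147705078)
orange [ 0.39693169 -0.3849624   0.07014209] [ 0.42458697 -0.35477421  0.09282422]
caps 402
70 [330.12857143 174.4       ] [ 0.62948307 -0.07899491  0.109     ]
69 [301.82608696 178.86956522] [ 0.62080633 -0.01465872  0.109     ]
67 [348.31343284 196.46268657] [ 0.57794349 -0.11843926  0.109     ]
67 [291.2238806  205.44776119] [0.56074285 0.01036176 0.109     ]
65 [338.07692308 223.21538462] [ 0.51818512 -0.09355015  0.109     ]
64 [309.265625 227.875   ] [ 0.50934017 -0.02902981  0.109     ]
centre [ 0.56941684 -0.05405185] [0.06503928 0.06475105 0.06494954 0.06499501 0.06469007 0.06507924]
[[-0.0001, 0.9613, 0.2756, 0.0703], [1.0, -0.0002, 0.001, 0.0009], [0.001, 0.2756, -0.9613, -0.1457], [0.0, 0.0, 0.0, 1.0]]
[[-0.972, 0.237, -0.0, 0.148], [0.237, 0.972, -0.001, 0.607], [-0.0, -0.001, -1.0, 0.238], [0.0, 0.0, 0.0, 1.0]]
tcp z 0 (np.float64(314.8323009827551), np.float64(244.98446502280913))
tcp z 0.006 (np.float64(314.8898532231949), np.float64(240.47172675524482))
tcp z 0.025 (np.float64(315.04826637404295), np.float64(228.05126683661126))
tcp z 0.084 (np.float64(315.3867545436547), np.float64(201.51635673114464))
```

The pin is the blue square handle in the block at (0.413,-0.321), with its top at z≈0.102. It is confirmed, since the other pins of that shape are all orange. Next I move above the carousel to look through the hole.

Request:
{"fn": "servo_tool", "kwargs": {
  "deltas": [
    {"dx": -0.7, "dy": -0.68, "az": 1.2, "hand": 60},
    {"dx": -1.4, "dy": -1.35, "az": 2.5},
    {"dx": -2.1, "dy": -2.0, "az": 3.8},
    {"dx": -2.85, "dy": -2.7, "az": 5.1},
    {"dx": -3.55, "dy": -3.4, "az": 6.4},
    {"dx": -4.25, "dy": -4.1, "az": 7.7},
    {"dx": -5.0, "dy": -4.8, "az": 9},
    {"dx": -5.7, "dy": -5.45, "az": 10.3},
    {"dx": -6.4, "dy": -6.1, "az": 11.6},
    {"dx": -7.1, "dy": -6.8, "az": 12.7}
  ]
}}

```text
schema error: expected keys dx, dy, dz, ax, ay, az, hand
```

Request:
{"fn": "servo_tool", "kwargs": {
  "deltas": [
    {"dx": -0.7, "dy": -0.68, "dz": 0, "ax": 0, "ay": 0, "az": 1.2, "hand": 60},
    {"dx": -1.4, "dy": -1.35, "dz": 0, "ax": 0, "ay": 0, "az": 2.5, "hand": 60},
    {"dx": -2.1, "dy": -2.0, "dz": 0, "ax": 0, "ay": 0, "az": 3.8, "hand": 60},
    {"dx": -2.85, "dy": -2.7, "dz": 0, "ax": 0, "ay": 0, "az": 5.1, "hand": 60},
    {"dx": -3.55, "dy": -3.4, "dz": 0, "ax": 0, "ay": 0, "az": 6.4, "hand": 60},
    {"dx": -4.25, "dy": -4.1, "dz": 0, "ax": 0, "ay": 0, "az": 7.7, "hand": 60},
    {"dx": -5.0, "dy": -4.8, "dz": 0, "ax": 0, "ay": 0, "az": 9, "hand": 60},
    {"dx": -5.7, "dy": -5.45, "dz": 0, "ax": 0, "ay": 0, "az": 10.3, "hand": 60},
    {"dx": -6.4, "dy": -6.1, "dz": 0, "ax": 0, "ay": 0, "az": 11.6, "hand": 60},
    {"dx": -7.1, "dy": -6.8, "dz": 0, "ax": 0, "ay": 0, "az": 12.7, "hand": 60}
  ]
}}

```text
clock: 1.4
tool_pos: [0.4662, 0.1088, 0.2381]
eef_rot: [0.708, 0.707, 0.0, -0.0]
contact_force: [0.2, 1.3, 0.3]
opening: 0.676
```

Request:
{"fn": "servo_tool", "kwargs": {
  "deltas": [
    {"dx": -0.8, "dy": 0.5, "dz": 0, "ax": 0, "ay": 0, "az": 0, "hand": 60},
    {"dx": -1.6, "dy": 1.0, "dz": 0.2, "ax": 0, "ay": 0, "az": 0, "hand": 60},
    {"dx": -2.3, "dy": 1.45, "dz": 0.7, "ax": 0, "ay": 0, "az": 0, "hand": 60},
    {"dx": -2.7, "dy": 1.7, "dz": 1.2, "ax": 0, "ay": 0, "az": 0, "hand": 60},
    {"dx": -2.7, "dy": 1.7, "dz": 1.33, "ax": 0, "ay": 0, "az": 0, "hand": 60},
    {"dx": -2.7, "dy": 1.7, "dz": 1.33, "ax": 0, "ay": 0, "az": 0, "hand": 60},
    {"dx": -2.7, "dy": 1.7, "dz": 1.33, "ax": 0, "ay": 0, "az": 0, "hand": 60}
  ]
}}

```text
clock: 2.28
tool_pos: [0.5677, -0.0499, 0.1593]
eef_rot: [0.706, 0.709, 0.001, 0.0]
contact_force: [0.5, 0.4, -0.1]
opening: 0.684
```

```bash
python3 - <<'E'
from h import *
print(r.get_state()['tool_pos'])
p,d,m=snap('wrist','w1')
c=cv2.resize(p[160:240,270:370],None,fx=6,fy=6,interpolation=2)
cv2.imwrite('pics/w1c.png',c[:,:,::-1])
E
```

```text
[ 0.56766943 -0.04991125  0.15925415]
```

View pics/w1.png

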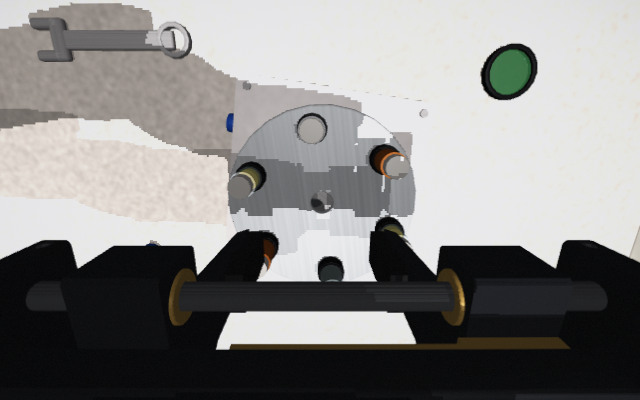

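View pics/w1c.png

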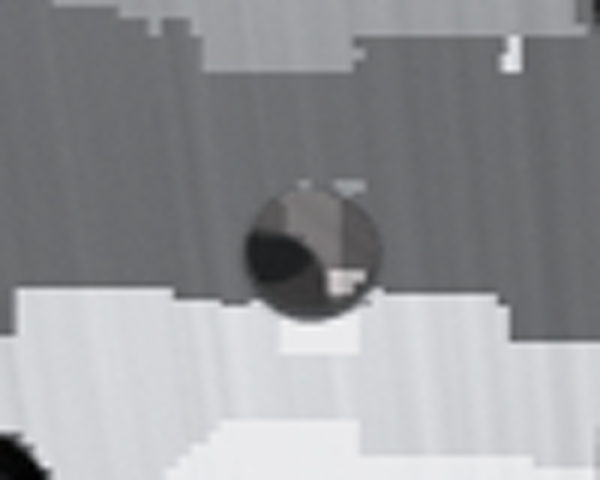

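The hole is at about (322,202). The bore shows as a lens at its lower-left, so toward -x,-y in the world. I'll fit circles to both.

```bash
cat > fitb.py <<'E'
from h import *
import sys
tag=sys.argv[1]; u0,v0=[int(x) for x in sys.argv[2:4]]; hole=np.array([float(x) for x in sys.argv[4:6]]); ang=float(sys.argv[6])
off=float(sys.argv[7]) if len(sys.argv)>7 else 11.5
p,d,m=load(tag); k=14
c=cv2.resize(p[v0:v0+40,u0:u0+40],None,fx=k,fy=k,interpolation=2)
c=cv2.convertScaleAbs(c,alpha=1.4)
raw=c.copy()
def circ(cx,cy,z,rad,col):
    pts=[proj(m,[cx+rad*np.cos(t),cy+rad*np.sin(t),z]) for t in np.linspace(0,2*np.pi,100)]
    pts=np.array([[(u-u0+.5)*k-.5,(v-v0+.5)*k-.5] for u,v in pts]).round().astype(int)
    cv2.polylines(c,[pts],True,col,1)
circ(*hole,.063,.01,(255,0,0))
circ(*hole,.055,.01,(255,160,0))
b=hole+off/1000*np.array([np.cos(np.radians(ang)),np.sin(np.radians(ang))])
circ(*b,.055,.01,(0,255,0))
print(b)
cv2.imwrite('pics/'+tag+'_fit.png',cv2.resize(np.hstack([raw,c]),(800,400))[:,:,::-1])
E
python3 - <<'E'
from h import *
p,d,m=load('w1')
# hole px approx crop (315,252)/6
print(at_z(m,270+(314+.5)/6-.5,160+(252+.5)/6-.5,.063), d[202,322],d[190,322])
E
python3 fitb.py w1 302 182 0.5695 -0.055 225
```

```text
[ 0.57377493 -0.05238579  0.063     ] 0.2995531 0.25158405
[ 0.56136827 -0.06313173]
```

View pics/w1_fit.png

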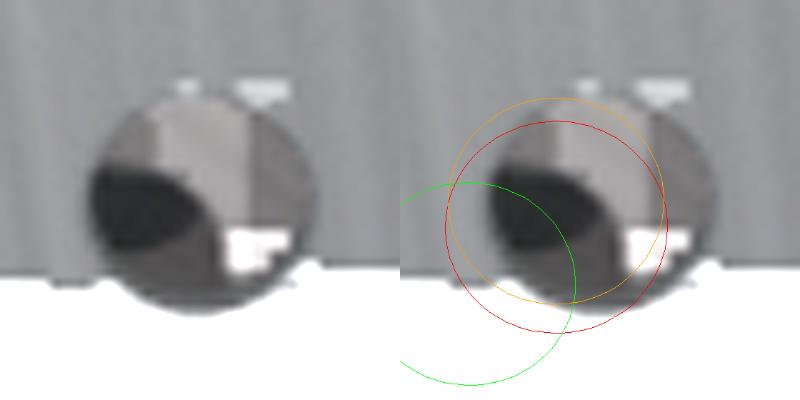

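```bash
python3 fitb.py w1 302 182 0.5737 -0.0536 215 11.5
```

```text
[ 0.56427975 -0.06019613]
```

View pics/w1_fit.png

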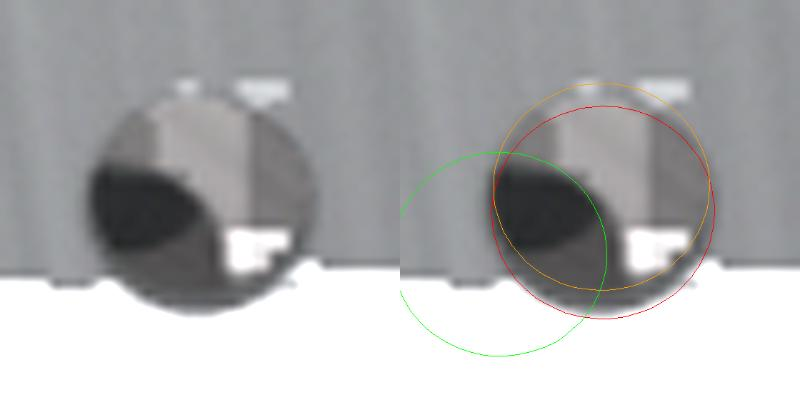

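```bash
python3 fitb.py w1 302 182 0.5738 -0.0529 226 11.5
```

```text
[ 0.56581143 -0.06117241]
```

View pics/w1_fit.png

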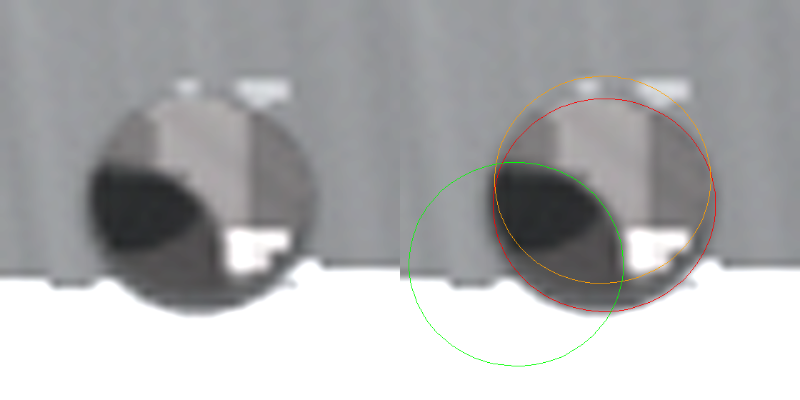

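The circles fit well. In the wrist camera's frame the hole is at (0.5738,-0.0529) and the bore is 11.5 mm away at about 226°. Next I look at the pin from the same relative pose, so the camera bias cancels.

Request:
{"fn": "servo_tool", "kwargs": {
  "deltas": [
    {"dx": -0.8, "dy": -0.4, "dz": -0.3, "ax": 0, "ay": 0, "az": 0, "hand": 60},
    {"dx": -1.6, "dy": -0.9, "dz": -0.6, "ax": 0, "ay": 0, "az": 0, "hand": 60},
    {"dx": -2.4, "dy": -1.4, "dz": -0.67, "ax": 0, "ay": 0, "az": 0, "hand": 60},
    {"dx": -3.3, "dy": -1.9, "dz": -0.67, "ax": 0, "ay": 0, "az": 0, "hand": 60},
    {"dx": -4.1, "dy": -2.4, "dz": -0.67, "ax": 0, "ay": 0, "az": 0, "hand": 60},
    {"dx": -4.5, "dy": -2.6, "dz": -0.67, "ax": 0, "ay": 0, "az": 0, "hand": 60},
    {"dx": -4.5, "dy": -2.6, "dz": -0.67, "ax": 0, "ay": 0, "az": 0, "hand": 60},
    {"dx": -4.5, "dy": -2.6, "dz": -0.67, "ax": 0, "ay": 0, "az": 0, "hand": 60}
  ]
}}

```text
clock: 3.32
tool_pos: [0.4134, -0.3203, 0.199]
eef_rot: [0.705, 0.709, 0.001, 0.0]
contact_force: [-0.1, 0.0, 0.0]
opening: 0.676
```

```bash
python3 - <<'E'
from h import *
s=r.get_state();print(s['tool_pos'],s['eef_rot'],s['q'])
p,d,m=snap('wrist','w2')
c=cv2.resize(p[140:270,240:400],None,fx=5,fy=5,interpolation=2)
cv2.imwrite('pics/w2c.png',cv2.resize(c,(720,585))[:,:,::-1])
E
```

```text
[ 0.41337149 -0.32033386  0.19898185] [7.05479875e-01 7.08729538e-01 7.23271136e-04 2.56654367e-04] [ 0.56867669  0.61122936  0.00520715  1.9209792  -0.007514    0.60859991
  0.58369876]
```

View pics/w2c.png

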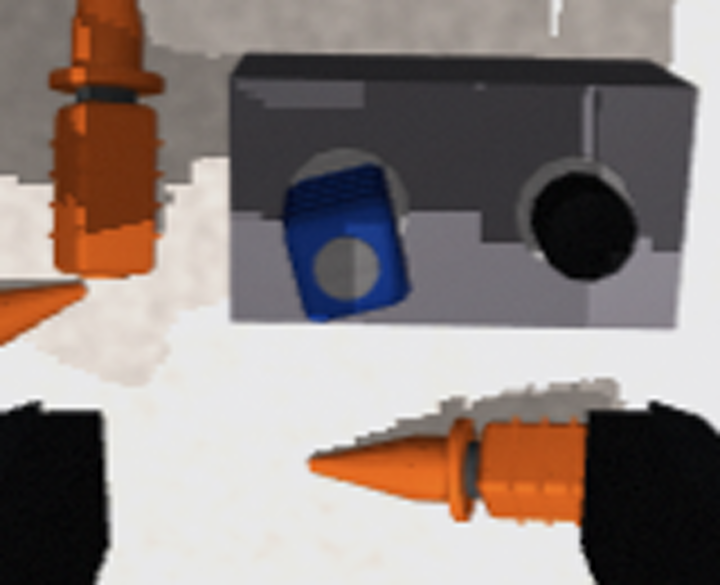

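```bash
python3 - <<'E'
from h import *
p,d,m=load('w2')
vs,us=np.mgrid[160:230,290:340]; us=us.ravel();vs=vs.ravel()
P=np.array([at_d(m,d,u,v) for u,v in zip(us,vs)]); col=p[vs,us].astype(int)
ok=(d[vs,us]>0)&(P[:,2]>.097)&(P[:,2]<.107)
print(ok.sum(),np.median(P[ok],0)); rc=cv2.minAreaRect(P[ok,:2].astype(np.float32)*1000);print(rc)
bl=(d[vs,us]>0)&(col[:,2]>col[:,0]+30)&(P[:,2]>.06); print(bl.sum(),np.percentile(P[bl,2],[2,50,98]))
rc2=cv2.minAreaRect(P[bl,:2].astype(np.float32)*1000);print(rc2)
# corners / top circle
for z in(.102,): print('circle',at_z(m,240+347/4.5,140+268/4.5,z))
# triangulate disc centre w/ top view (188,190 in crop0: scale 0.9*4 )
_,_,mt=load('top0'); a=ray(mt,390+187/3.6,215+192/3.6); b=ray(m,240+347/4.5,140+268/4.5); print(tri(a,b))
c=cv2.resize(p[170:225,290:345],None,fx=10,fy=10,interpolation=2)
cv2.imwrite('pics/w2d.png',c[:,:,::-1])
E
```

```text
553 [ 0.41505392 -0.31967996  0.10122518]
((414.79132080078125, -320.64373779296875), (21.836505889892578, 22.219619750976562), 14.218050003051758)
576 [0.06426631 0.10030066 0.10226273]
((414.71575927734375, -320.3188781738281), (21.995351791381836, 22.203414916992188), 14.780547142028809)
circle [ 0.41518988 -0.32113147  0.102     ]
(array([ 0.41366471, -0.31493062,  0.12654934]), np.float64(0.003556064507886268))
```

View pics/w2d.png

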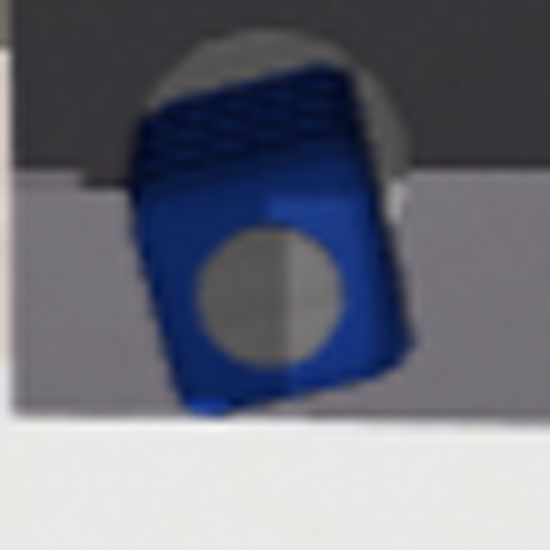

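```bash
python3 - <<'E'
from h import *
for tag in('w2','top0','side0'):
    p,d,m=load(tag)
    col=p.astype(int); mk=((col[:,:,0]>col[:,:,2]+50)&(col[:,:,0]>90)&(d>0)&(d<1.4)).astype(np.uint8)
    n,L,st,c=cv2.connectedComponentsWithStats(mk)
    for i in range(1,n):
        if st[i,4]<30: continue
        v,u=np.where(L==i); P=np.array([at_d(m,d,a,b) for a,b in zip(u,v)])
        P=P[(P[:,2]<.3)]
        if len(P)<20 or P[:,0].mean()>.55 or P[:,1].mean()>-.15: continue
        print(tag,st[i],np.round(np.percentile(P,3,0),3),np.round(np.percentile(P,97,0),3))
E
```

```text
w2 [251 119  24  40 462] [ 0.344 -0.295  0.005] [ 0.362 -0.256  0.028]
w2 [251 163  25  39 871] [ 0.339 -0.342  0.02 ] [ 0.365 -0.302  0.039]
w2 [218 203  42  25 486] [ 0.297 -0.375  0.004] [ 0.337 -0.356  0.028]
w2 [178 209  43  29 824] [ 0.254 -0.389  0.02 ] [ 0.294 -0.36   0.039]
w2 [308 233  38  23 397] [ 0.408 -0.416  0.004] [ 0.449 -0.394  0.028]
w2 [346 232  24  25 511] [ 0.453 -0.417  0.017] [ 0.479 -0.39   0.036]
w2 [459 290   5  23  67] [ 0.45  -0.296  0.282] [ 0.452 -0.292  0.285]
top0 [454 264  11  10  56] [ 0.401 -0.375  0.083] [ 0.419 -0.358  0.092]
top0 [423 291   9  11  44] [ 0.342 -0.299  0.085] [ 0.362 -0.282  0.094]
side0 [269 309  16  16 179] [ 0.339 -0.323 -0.002] [ 0.371 -0.237  0.078]
side0 [310 319  15  26 292] [ 0.399 -0.381  0.049] [ 0.42  -0.344  0.084]
side0 [313 343  15  27 142] [ 0.398 -0.403  0.006] [ 0.421 -0.378  0.049]
side0 [256 357  25  16 157] [ 0.291 -0.38   0.012] [ 0.332 -0.358  0.03 ]
side0 [233 365  27  22 340] [ 0.246 -0.391  0.015] [ 0.286 -0.359  0.033]
```

The orange decoys that stood upright at the start have since toppled by themselves and lie low, below 0.04 m, so the approach is clear. The handle's yaw is +14.3° and it stands at (0.4149,-0.3207).

Request:
{"fn": "servo_tool", "kwargs": {
  "deltas": [
    {"dx": -0.007, "dy": 0.023, "dz": 0.3, "ax": 0, "ay": 0, "az": -1.2, "hand": 40},
    {"dx": -0.007, "dy": 0.023, "dz": 0.7, "ax": 0, "ay": 0, "az": -2.34, "hand": 40},
    {"dx": -0.007, "dy": 0.023, "dz": 1.1, "ax": 0, "ay": 0, "az": -2.34, "hand": 40},
    {"dx": -0.007, "dy": 0.023, "dz": 1.5, "ax": 0, "ay": 0, "az": -2.34, "hand": 40},
    {"dx": -0.007, "dy": 0.023, "dz": 1.75, "ax": 0, "ay": 0, "az": -2.34, "hand": 40},
    {"dx": -0.007, "dy": 0.023, "dz": 1.82, "ax": 0, "ay": 0, "az": -2.34, "hand": 40},
    {"dx": -0.007, "dy": 0.023, "dz": 1.82, "ax": 0, "ay": 0, "az": -2.34, "hand": 40},
    {"dx": -0.007, "dy": 0.023, "dz": 1.82, "ax": 0, "ay": 0, "az": -2.34, "hand": 40}
  ]
}}

```text
clock: 4.38
tool_pos: [0.414, -0.3226, 0.09]
eef_rot: [0.615, 0.789, 0.0, 0.001]
contact_force: [0.0, 0.4, -0.4]
opening: 0.454
```

```bash
python3 - <<'E'
from h import *
s=r.get_state();print(s['tool_pos'],s['eef_rot'],s['opening'])
p,d,m=snap('wrist','w3')
c=p[140:300,220:420]
cv2.imwrite('pics/w3c.png',cv2.resize(c,(750,600),interpolation=2)[:,:,::-1])
E
```

```text
[ 0.41400636 -0.32264187  0.09000543] [6.14553724e-01 7.88874660e-01 8.85144907e-05 6.95359150e-04] 0.45381682621309355
```

View pics/w3c.png

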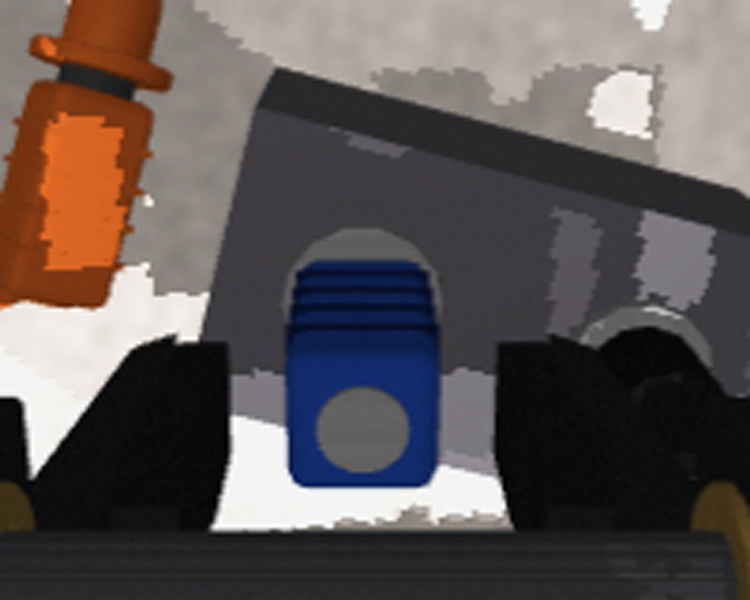

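Aligned, with the handle midway between the fingers. Closing.

Request:
{"fn": "servo_tool", "kwargs": {
  "deltas": [
    {"dx": 0, "dy": 0, "dz": 0, "ax": 0, "ay": 0, "az": 0, "hand": 15},
    {"dx": 0, "dy": 0, "dz": 0, "ax": 0, "ay": 0, "az": 0, "hand": 15},
    {"dx": 0, "dy": 0, "dz": 0, "ax": 0, "ay": 0, "az": 0, "hand": 15},
    {"dx": 0, "dy": 0, "dz": 0, "ax": 0, "ay": 0, "az": 0, "hand": 15},
    {"dx": 0, "dy": 0, "dz": 0, "ax": 0, "ay": 0, "az": 0, "hand": 15},
    {"dx": 0, "dy": 0, "dz": 0, "ax": 0, "ay": 0, "az": 0, "hand": 15}
  ],
  "newtons": 40
}}

```text
clock: 5.18
tool_pos: [0.4137, -0.3225, 0.0895]
eef_rot: [0.615, 0.789, 0.0, 0.0]
contact_force: [0.2, -0.9, 4.7]
opening: 0.241
```

```bash
cat > hand.py <<'E'
from h import *
import sys
s=r.get_state();print(s['tool_pos'],s['eef_rot'],s['opening'],s['contact_force'])
p,d,m=snap('wrist',sys.argv[1])
TC=np.load('TC.npy'); m=dict(m); m['pose']=TC
y0,y1,x0,x1=200,300,270,360
sub=p[y0:y1,x0:x1].astype(int)
bl=(sub[:,:,2]>sub[:,:,0]+30)
v,u=np.where(bl); u=u+x0;v=v+y0
P=np.array([at_d(m,d,a,b) for a,b in zip(u,v)])
top=P[:,2]<np.percentile(P[:,2],10)+.004
print('handle top in tool',P[top].mean(0),cv2.minAreaRect((P[top][:,:2]*1000).astype(np.float32)))
E
python3 hand.py w4
```

```text
[ 0.41365349 -0.32252067  0.08945239] [6.14566141e-01 7.88865272e-01 3.70946295e-05 1.97334841e-04] 0.24052964236445512 [ 0.23934005 -0.87291328  4.65886703]
handle top in tool [ 0.00288408  0.00073554 -0.01192015] ((30.042797088623047, 0.2411508560180664), (21.368831634521484, 80.40778350830078), 89.12228393554688)
```

```bash
python3 - <<'E'
from h import *
p,d,m=load('w4'); TC=np.load('TC.npy'); m['pose']=TC
c=cv2.resize(p[215:285,275:355],None,fx=8,fy=8,interpolation=2)
cv2.imwrite('pics/w4c.png',c[:,:,::-1])
vs,us=np.mgrid[215:285,275:355];us=us.ravel();vs=vs.ravel()
P=np.array([at_d(m,d,a,b) for a,b in zip(us,vs)]); col=p[vs,us].astype(int)
ok=(abs(P[:,2]+.012)<.003)&(d[vs,us]>0)&(abs(P[:,0])<.02)&(abs(P[:,1])<.02)&(col.sum(1)>70)
print(ok.sum(),cv2.minAreaRect((P[ok][:,:2]*1000).astype(np.float32)))
E
```

```text
1487 ((0.6940555572509766, 0.6028041839599609), (21.68109703063965, 21.54972267150879), 88.23749542236328)
```

View pics/w4c.png

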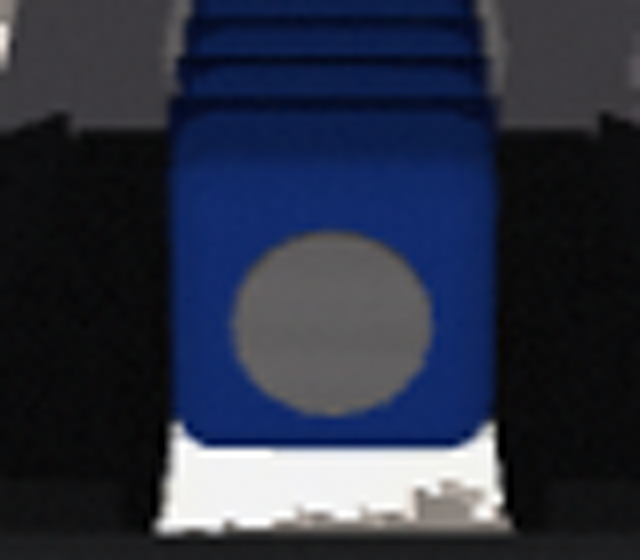

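```bash
python3 - <<'E'
from h import *
p,d,m=load('top0')
print(at_z(m,270+252.5/5-.5,155+241/5-.5,.063))
p,d,m=load('side0')
c=cv2.resize(p[185:240,305:370],None,fx=10,fy=10,interpolation=2);cv2.imwrite('pics/s0c.png',c[:,:,::-1])
E
```

```text
[ 0.57155242 -0.05477846  0.063     ]
```

View pics/s0c.png

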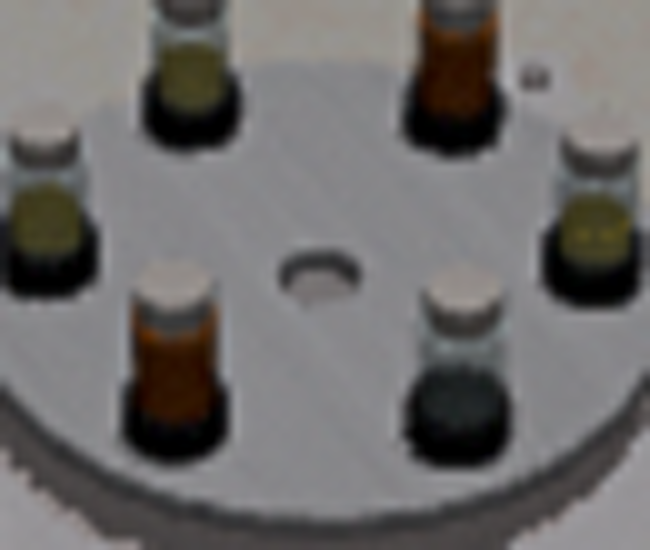

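Request:
{"fn": "servo_tool", "kwargs": {
  "deltas": [
    {"dx": 0, "dy": 0, "dz": -0.2, "ax": 0, "ay": 0, "az": 0, "hand": 15},
    {"dx": 0, "dy": 0, "dz": -0.5, "ax": 0, "ay": 0, "az": 0, "hand": 15},
    {"dx": 0, "dy": 0, "dz": -0.9, "ax": 0, "ay": 0, "az": 0, "hand": 15},
    {"dx": 0, "dy": 0, "dz": -1.3, "ax": 0, "ay": 0, "az": 0, "hand": 15},
    {"dx": 0, "dy": 0, "dz": -1.7, "ax": 0, "ay": 0, "az": 0, "hand": 15},
    {"dx": 0, "dy": 0, "dz": -2.0, "ax": 0, "ay": 0, "az": 0, "hand": 15},
    {"dx": 0, "dy": 0, "dz": -2.0, "ax": 0, "ay": 0, "az": 0, "hand": 15},
    {"dx": 0, "dy": 0, "dz": -2.0, "ax": 0, "ay": 0, "az": 0, "hand": 15}
  ]
}}

```text
clock: 6.22
tool_pos: [0.4129, -0.322, 0.2087]
eef_rot: [0.615, 0.789, -0.0, -0.001]
contact_force: [0.7, 0.0, -1.3]
opening: 0.244
```

Request:
{"fn": "servo_tool", "kwargs": {
  "deltas": [
    {"dx": 0.4, "dy": 0.4, "dz": 0, "ax": 0, "ay": 0, "az": 0, "hand": 15},
    {"dx": 0.9, "dy": 0.9, "dz": 0, "ax": 0, "ay": 0, "az": 0, "hand": 15},
    {"dx": 1.5, "dy": 1.5, "dz": 0, "ax": 0, "ay": 0, "az": 0, "hand": 15},
    {"dx": 2.1, "dy": 2.1, "dz": 0, "ax": 0, "ay": 0, "az": 0, "hand": 15},
    {"dx": 2.7, "dy": 2.7, "dz": 0, "ax": 0, "ay": 0, "az": 0, "hand": 15},
    {"dx": 3.3, "dy": 3.25, "dz": 0, "ax": 0, "ay": 0, "az": 0, "hand": 15},
    {"dx": 3.62, "dy": 3.585, "dz": 0, "ax": 0, "ay": 0, "az": 0, "hand": 15},
    {"dx": 3.62, "dy": 3.585, "dz": 0, "ax": 0, "ay": 0, "az": 0, "hand": 15},
    {"dx": 3.62, "dy": 3.585, "dz": 0, "ax": 0, "ay": 0, "az": 0, "hand": 15}
  ]
}}

```text
clock: 7.35
tool_pos: [0.5677, -0.0606, 0.2085]
eef_rot: [0.615, 0.788, -0.001, -0.001]
contact_force: [-0.5, -0.4, -0.9]
opening: 0.245
```

```bash
cat > st.py <<'E'
from h import *
s=r.get_state(); T=R.from_quat(s['eef_rot']).as_matrix()
print(s['clock'],s['tool_pos'],s['eef_rot'],s['contact_force'],'az tip', T[:,2], 'tip', s['tool_pos']+.084*T[:,2])
import sys
if len(sys.argv)>2:
    t=np.array([float(sys.argv[1]),float(sys.argv[2])]); e=np.r_[t-s['tool_pos'][:2],0]
    print('to go (units)',(T.T@e/.06).round(3))
E
python3 st.py 0.5686 -0.0589; python3 hand.py w5
```

```text
7.35 [ 0.56767565 -0.06064802  0.20845188] [ 6.15059698e-01  7.88479269e-01 -1.25098598e-03 -6.66949528e-04] [-0.54018691 -0.40684052 -0.91498245] az tip [-0.00259061 -0.00115233 -0.99999598] tip [ 0.56745803 -0.06074482  0.12445222]
to go (units) [ 0.025  0.022 -0.   ]
[ 0.56767565 -0.06064802  0.20845188] [ 6.15059698e-01  7.88479269e-01 -1.25098598e-03 -6.66949528e-04] 0.24473165417296708 [-0.54018691 -0.40684052 -0.91498245]
handle top in tool [ 0.00266179  0.00079174 -0.01150832] ((29.906600952148438, 0.38466548919677734), (21.323604583740234, 80.69053649902344), 89.27960205078125)
```

Request:
{"fn": "servo_tool", "kwargs": {
  "deltas": [
    {"dx": 0.025, "dy": 0.022, "dz": 0.3, "ax": 0, "ay": 0, "az": 0, "hand": 15},
    {"dx": 0.025, "dy": 0.022, "dz": 0.6, "ax": 0, "ay": 0, "az": 0, "hand": 15},
    {"dx": 0.025, "dy": 0.022, "dz": 0.8, "ax": 0, "ay": 0, "az": 0, "hand": 15},
    {"dx": 0.025, "dy": 0.022, "dz": 0.9, "ax": 0, "ay": 0, "az": 0, "hand": 15},
    {"dx": 0.025, "dy": 0.022, "dz": 0.9, "ax": 0, "ay": 0, "az": 0, "hand": 15},
    {"dx": 0.025, "dy": 0.022, "dz": 0.9, "ax": 0, "ay": 0, "az": 0, "hand": 15}
  ]
}}

```text
clock: 8.15
tool_pos: [0.5702, -0.0576, 0.1558]
eef_rot: [0.615, 0.789, 0.0, 0.0]
contact_force: [0.1, 0.4, -1.3]
opening: 0.244
```

```bash
python3 st.py 0.5686 -0.0589; python3 - <<'E'
from h import *
p,d,m=snap('wrist','w6'); q,_,m2=snap('side','s6')
a=cv2.resize(p[140:290,240:400],(640,600),interpolation=2);cv2.imwrite('pics/w6c.png',a[:,:,::-1])
a=cv2.resize(q[120:240,275:405],(650,600),interpolation=2);cv2.imwrite('pics/s6c.png',a[:,:,::-1])
E
```

```text
8.15 [ 0.57022867 -0.05756104  0.15579462] [6.14650508e-01 7.88799402e-01 3.02530158e-04 4.05186918e-04] [ 0.08640185  0.4106651  -1.2605179 ] az tip [ 1.01112303e-03 -2.08254747e-05 -9.99999489e-01] tip [ 0.5703136  -0.05756278  0.07179466]
to go (units) [-0.015 -0.032 -0.   ]
```

View pics/w6c.png

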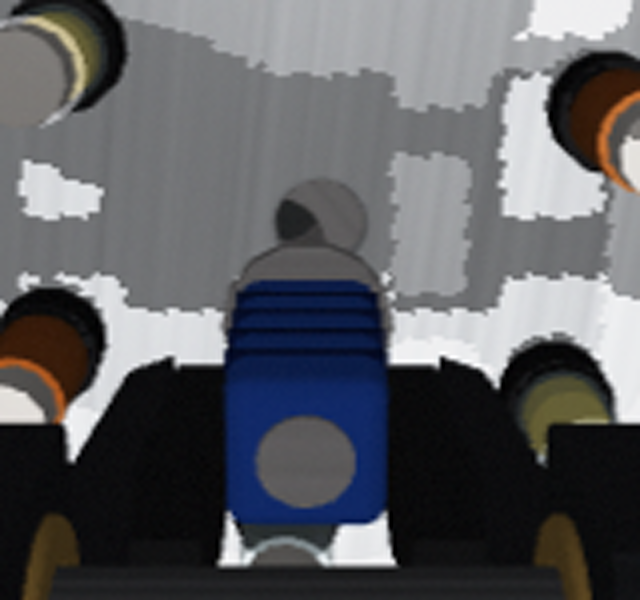

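View pics/s6c.png

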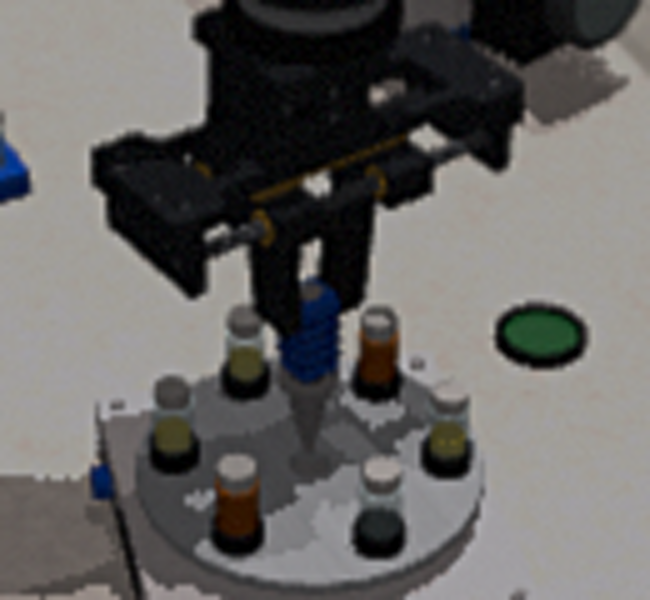

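```bash
python3 st.py 0.5686 -0.0589; python3 - <<'E'
from h import *
p,d,m=load('w6'); s=r.get_state()
u=240+322/4;v=140+220/4
for i,(a,b) in enumerate([(322,220)]): print(at_z(m,240+a/4,140+b/4,.063))
E
```

```text
8.25 [ 0.57022244 -0.05745478  0.15582015] [6.14573526e-01 7.88859366e-01 3.22422479e-04 4.20901312e-04] [-0.38523805  0.01834462 -1.48533372] az tip [ 1.06036852e-03 -8.65762137e-06 -9.99999438e-01] tip [ 0.57031151 -0.0574555   0.07182019]
to go (units) [-0.017 -0.032 -0.   ]
[ 0.57389489 -0.05222177  0.063     ]
```

Request:
{"fn": "servo_tool", "kwargs": {
  "deltas": [
    {"dx": -0.017, "dy": -0.032, "dz": 0.0, "ax": 0, "ay": 0, "az": 0, "hand": 15},
    {"dx": -0.017, "dy": -0.032, "dz": 0.05, "ax": 0, "ay": 0, "az": 0, "hand": 15},
    {"dx": -0.017, "dy": -0.032, "dz": 0.1, "ax": 0, "ay": 0, "az": 0, "hand": 15},
    {"dx": -0.017, "dy": -0.032, "dz": 0.1, "ax": 0, "ay": 0, "az": 0, "hand": 15}
  ]
}}

```text
clock: 8.75
tool_pos: [0.568, -0.0588, 0.1489]
eef_rot: [0.615, 0.789, -0.0, -0.0]
contact_force: [-0.3, 0.2, -0.4]
opening: 0.245
```

```bash
python3 st.py 0.5686 -0.0589
```

```text
8.75 [ 0.56799406 -0.05879041  0.14890393] [ 6.14524163e-01  7.88897903e-01 -1.83202865e-04 -3.44847931e-04] [-0.32809071  0.16790048 -0.38834941] az tip [-7.69264793e-04  1.34778061e-04 -9.99999695e-01] tip [ 0.56792944 -0.05877908  0.06490396]
to go (units) [-0.004  0.009 -0.   ]
```

Request:
{"fn": "servo_tool", "kwargs": {
  "deltas": [
    {"dx": -0.004, "dy": 0.009, "dz": 0.03, "ax": 0, "ay": 0, "az": 0, "hand": 15},
    {"dx": -0.004, "dy": 0.009, "dz": 0.06, "ax": 0, "ay": 0, "az": 0, "hand": 15},
    {"dx": -0.004, "dy": 0.009, "dz": 0.09, "ax": 0, "ay": 0, "az": 0, "hand": 15},
    {"dx": -0.004, "dy": 0.009, "dz": 0.11, "ax": 0, "ay": 0, "az": 0, "hand": 15},
    {"dx": -0.004, "dy": 0.009, "dz": 0.11, "ax": 0, "ay": 0, "az": 0, "hand": 15}
  ]
}}

```text
clock: 9.38
tool_pos: [0.5688, -0.059, 0.1426]
eef_rot: [0.615, 0.789, -0.0, -0.0]
contact_force: [0.4, 0.4, -0.3]
opening: 0.245
```

```bash
python3 st.py 0.5686 -0.0589
```

```text
9.375 [ 0.5687541  -0.05896224  0.14260746] [ 6.14572764e-01  7.88860131e-01 -1.83656059e-05 -1.07784827e-04] [ 0.38563901  0.42496058 -0.26785118] az tip [-1.92628307e-04  1.03507449e-04 -9.99999976e-01] tip [ 0.56873792 -0.05895355  0.05860746]
to go (units) [ 0.002 -0.002  0.   ]
```

Request:
{"fn": "servo_tool", "kwargs": {
  "deltas": [
    {"dx": 0, "dy": 0, "dz": 0.03, "ax": 0, "ay": 0, "az": 0, "hand": 15},
    {"dx": 0, "dy": 0, "dz": 0.055, "ax": 0, "ay": 0, "az": 0, "hand": 15},
    {"dx": 0, "dy": 0, "dz": 0.08, "ax": 0, "ay": 0, "az": 0, "hand": 15},
    {"dx": 0, "dy": 0, "dz": 0.08, "ax": 0, "ay": 0, "az": 0, "hand": 15}
  ]
}}

```text
clock: 9.88
tool_pos: [0.5687, -0.059, 0.1377]
eef_rot: [0.615, 0.789, -0.0, -0.0]
contact_force: [-0.2, 0.1, -0.7]
opening: 0.249
```

```bash
python3 st.py 0.5686 -0.0589
```

```text
9.875 [ 0.56874123 -0.0589597   0.13774476] [ 6.14546708e-01  7.88880424e-01 -5.97891554e-05 -1.32490975e-04] [-0.18418615  0.10608902 -0.72369193] az tip [-2.82525530e-04  6.85107962e-05 -9.99999958e-01] tip [ 0.5687175  -0.05895395  0.05374477]
to go (units) [ 0.002 -0.002  0.   ]
```

Request:
{"fn": "servo_tool", "kwargs": {
  "deltas": [
    {"dx": 0, "dy": 0, "dz": 0.025, "ax": 0, "ay": 0, "az": 0, "hand": 15},
    {"dx": 0, "dy": 0, "dz": 0.05, "ax": 0, "ay": 0, "az": 0, "hand": 15},
    {"dx": 0, "dy": 0, "dz": 0.05, "ax": 0, "ay": 0, "az": 0, "hand": 15}
  ]
}}

```text
clock: 10.25
tool_pos: [0.5688, -0.0589, 0.1347]
eef_rot: [0.615, 0.789, -0.0, -0.0]
contact_force: [0.3, 0.1, -1.5]
opening: 0.247
```

```bash
python3 st.py 0.5686 -0.0589
```

```text
10.25 [ 0.56876154 -0.05893289  0.1347353 ] [ 6.14547764e-01  7.88879603e-01 -2.56726937e-05 -1.31649787e-04] [ 0.2554996   0.05624509 -1.53338582] az tip [-2.39265856e-04  1.21304835e-04 -9.99999964e-01] tip [ 0.56874144 -0.0589227   0.05073531]
to go (units) [ 0.001 -0.002  0.   ]
```

Request:
{"fn": "servo_tool", "kwargs": {
  "deltas": [
    {"dx": 0, "dy": 0, "dz": 0.03, "ax": 0, "ay": 0, "az": 0, "hand": 15},
    {"dx": -0.005, "dy": -0.008, "dz": 0.06, "ax": 0, "ay": 0, "az": 0, "hand": 15},
    {"dx": -0.01, "dy": -0.016, "dz": 0.06, "ax": 0, "ay": 0, "az": 0, "hand": 15},
    {"dx": -0.015, "dy": -0.025, "dz": 0.06, "ax": 0, "ay": 0, "az": 0, "hand": 15},
    {"dx": -0.015, "dy": -0.025, "dz": 0.06, "ax": 0, "ay": 0, "az": 0, "hand": 15}
  ]
}}

```text
clock: 10.88
tool_pos: [0.5677, -0.0601, 0.1314]
eef_rot: [0.615, 0.789, 0.0, 0.0]
contact_force: [1.1, 1.3, -0.8]
opening: 0.243
```

```bash
python3 st.py 0.5646 -0.0630
```

```text
10.875 [ 0.56773361 -0.0600876   0.13137292] [6.14539746e-01 7.88885831e-01 2.05418093e-04 6.62734308e-05] [ 1.0518865   1.28389244 -0.7927447 ] az tip [ 3.57039506e-04  2.42647531e-04 -9.99999907e-01] tip [ 0.5677636  -0.06006722  0.04737293]
to go (units) [-0.034 -0.063 -0.   ]
```

Request:
{"fn": "servo_tool", "kwargs": {
  "deltas": [
    {"dx": -0.008, "dy": -0.015, "dz": 0, "ax": 0, "ay": 0, "az": 0, "hand": 15},
    {"dx": -0.017, "dy": -0.03, "dz": 0, "ax": 0, "ay": 0, "az": 0, "hand": 15},
    {"dx": -0.025, "dy": -0.045, "dz": 0, "ax": 0, "ay": 0, "az": 0, "hand": 15},
    {"dx": -0.034, "dy": -0.063, "dz": 0, "ax": 0, "ay": 0, "az": 0, "hand": 15},
    {"dx": -0.034, "dy": -0.063, "dz": 0, "ax": 0, "ay": 0, "az": 0, "hand": 15}
  ]
}}

```text
clock: 11.5
tool_pos: [0.5642, -0.0633, 0.1313]
eef_rot: [0.615, 0.789, -0.0, -0.0]
contact_force: [0.3, 1.5, -1.1]
opening: 0.249
```

```bash
python3 st.py 0.5646 -0.0630
```

```text
11.5 [ 0.5642383  -0.06329214  0.1312755 ] [ 6.14640907e-01  7.88807031e-01 -1.13748634e-04 -1.00806092e-04] [ 0.29596732  1.52020024 -1.11896008] az tip [-2.98862235e-04 -5.55323482e-05 -9.99999954e-01] tip [ 0.56421319 -0.06329681  0.04727551]
to go (units) [ 0.003  0.007 -0.   ]
```

Request:
{"fn": "servo_tool", "kwargs": {
  "deltas": [
    {"dx": 0.003, "dy": 0.007, "dz": 0.03, "ax": 0, "ay": 0, "az": 0, "hand": 15},
    {"dx": 0.003, "dy": 0.007, "dz": 0.06, "ax": 0, "ay": 0, "az": 0, "hand": 15},
    {"dx": 0.003, "dy": 0.007, "dz": 0.09, "ax": 0, "ay": 0, "az": 0, "hand": 15},
    {"dx": 0.003, "dy": 0.007, "dz": 0.12, "ax": 0, "ay": 0, "az": 0, "hand": 15},
    {"dx": 0.003, "dy": 0.007, "dz": 0.14, "ax": 0, "ay": 0, "az": 0, "hand": 15},
    {"dx": 0.003, "dy": 0.007, "dz": 0.14, "ax": 0, "ay": 0, "az": 0, "hand": 15}
  ]
}}

```text
clock: 12.25
tool_pos: [0.5646, -0.0629, 0.1227]
eef_rot: [0.615, 0.789, -0.0, -0.0]
contact_force: [1.1, 2.0, -1.2]
opening: 0.243
```

```bash
python3 st.py 0.5646 -0.0630
```

```text
12.25 [ 0.56459634 -0.06291415  0.12270308] [ 6.14564391e-01  7.88866624e-01 -1.60551386e-04 -1.81537306e-04] [ 1.14976969  2.04236231 -1.15731708] az tip [-4.83755773e-04 -3.01745310e-05 -9.99999883e-01] tip [ 0.5645557  -0.06291669  0.03870309]
to go (units) [-0.001 -0.     0.   ]
```

Tip at about 0.039 with forces of about 2 N from the carousel's friction. Continuing down in small steps.

Request:
{"fn": "servo_tool", "kwargs": {
  "deltas": [
    {"dx": 0, "dy": 0, "dz": 0.025, "ax": 0, "ay": 0, "az": 0, "hand": 15},
    {"dx": 0, "dy": 0, "dz": 0.05, "ax": 0, "ay": 0, "az": 0, "hand": 15},
    {"dx": 0, "dy": 0, "dz": 0.075, "ax": 0, "ay": 0, "az": 0, "hand": 15},
    {"dx": 0, "dy": 0, "dz": 0.1, "ax": 0, "ay": 0, "az": 0, "hand": 15},
    {"dx": 0, "dy": 0, "dz": 0.1, "ax": 0, "ay": 0, "az": 0, "hand": 15}
  ]
}}

```text
clock: 12.88
tool_pos: [0.5646, -0.0629, 0.1167]
eef_rot: [0.615, 0.789, -0.0, -0.0]
contact_force: [1.1, 1.2, -0.2]
opening: 0.241
```

```bash
python3 st.py 0.5646 -0.0630
```

```text
12.875 [ 0.56458575 -0.06293265  0.11668174] [ 6.14591864e-01  7.88845214e-01 -1.79463864e-04 -1.89567083e-04] [ 1.08925581  1.15916989 -0.2280733 ] az tip [-5.19672233e-04 -5.01256462e-05 -9.99999864e-01] tip [ 0.5645421  -0.06293686  0.03268175]
to go (units) [-0.001 -0.    -0.   ]
```

Request:
{"fn": "servo_tool", "kwargs": {
  "deltas": [
    {"dx": 0, "dy": 0, "dz": 0.02, "ax": 0, "ay": 0, "az": 0, "hand": 15},
    {"dx": 0, "dy": 0, "dz": 0.04, "ax": 0, "ay": 0, "az": 0, "hand": 15},
    {"dx": 0, "dy": 0, "dz": 0.06, "ax": 0, "ay": 0, "az": 0, "hand": 15},
    {"dx": 0, "dy": 0, "dz": 0.08, "ax": 0, "ay": 0, "az": 0, "hand": 15},
    {"dx": 0, "dy": 0, "dz": 0.08, "ax": 0, "ay": 0, "az": 0, "hand": 15}
  ]
}}

```text
clock: 13.5
tool_pos: [0.5646, -0.0629, 0.1119]
eef_rot: [0.615, 0.789, -0.0, -0.0]
contact_force: [1.1, 1.0, -1.4]
opening: 0.242
```

```bash
python3 st.py 0.5646 -0.0630
```

```text
13.5 [ 0.56458648 -0.06293821  0.11191277] [ 6.14592980e-01  7.88844353e-01 -1.66318030e-04 -1.67657525e-04] [ 1.13802102  1.00924832 -1.42311433] az tip [-4.68947171e-04 -5.63158021e-05 -9.99999888e-01] tip [ 0.56454709 -0.06294294  0.02791278]
to go (units) [-0.001 -0.    -0.   ]
```

Request:
{"fn": "servo_tool", "kwargs": {
  "deltas": [
    {"dx": 0, "dy": 0, "dz": 0.015, "ax": 0, "ay": 0, "az": 0, "hand": 15},
    {"dx": 0, "dy": 0, "dz": 0.03, "ax": 0, "ay": 0, "az": 0, "hand": 15},
    {"dx": 0, "dy": 0, "dz": 0.045, "ax": 0, "ay": 0, "az": 0, "hand": 15},
    {"dx": 0, "dy": 0, "dz": 0.045, "ax": 0, "ay": 0, "az": 0, "hand": 15}
  ]
}}

```text
clock: 14.0
tool_pos: [0.5647, -0.0629, 0.1093]
eef_rot: [0.615, 0.789, -0.0, -0.0]
contact_force: [0.5, -0.0, -1.5]
opening: 0.244
```

```bash
python3 st.py 0.5646 -0.0630
```

```text
14.0 [ 0.56467058 -0.06287716  0.10926571] [ 6.14555325e-01  7.88873711e-01 -7.79716853e-05 -1.18767740e-04] [ 0.46530406 -0.03150128 -1.53613798] az tip [-2.83221324e-04  2.29590684e-05 -9.99999960e-01] tip [ 0.56464679 -0.06287523  0.02526571]
to go (units) [-0.002 -0.002  0.   ]
```

Request:
{"fn": "servo_tool", "kwargs": {
  "deltas": [
    {"dx": 0, "dy": 0, "dz": 0.012, "ax": 0, "ay": 0, "az": 0, "hand": 15},
    {"dx": 0, "dy": 0, "dz": 0.024, "ax": 0, "ay": 0, "az": 0, "hand": 15},
    {"dx": 0, "dy": 0, "dz": 0.036, "ax": 0, "ay": 0, "az": 0, "hand": 15},
    {"dx": 0, "dy": 0, "dz": 0.036, "ax": 0, "ay": 0, "az": 0, "hand": 15}
  ]
}}

```text
clock: 14.5
tool_pos: [0.5648, -0.0629, 0.1072]
eef_rot: [0.615, 0.789, -0.0, 0.0]
contact_force: [1.3, 1.9, -1.2]
opening: 0.244
```

```bash
python3 st.py 0.5646 -0.0630
```

```text
14.5 [ 0.56480939 -0.06292337  0.10718201] [ 6.14579886e-01  7.88854589e-01 -3.60641381e-06  2.60037604e-05] [ 1.31735431  1.86360081 -1.23269904] az tip [ 3.65935127e-05 -3.76526484e-05 -9.99999999e-01] tip [ 0.56481246 -0.06292653  0.02318201]
to go (units) [-0.    -0.004 -0.   ]
```

Request:
{"fn": "servo_tool", "kwargs": {
  "deltas": [
    {"dx": 0, "dy": 0, "dz": 0.012, "ax": 0, "ay": 0, "az": 0, "hand": 15},
    {"dx": 0, "dy": 0, "dz": 0.024, "ax": 0, "ay": 0, "az": 0, "hand": 15},
    {"dx": 0, "dy": 0, "dz": 0.036, "ax": 0, "ay": 0, "az": 0, "hand": 15},
    {"dx": 0, "dy": 0, "dz": 0.036, "ax": 0, "ay": 0, "az": 0, "hand": 15}
  ]
}}

```text
clock: 15.0
tool_pos: [0.5648, -0.063, 0.105]
eef_rot: [0.615, 0.789, -0.0, 0.0]
contact_force: [1.1, 0.1, -1.4]
opening: 0.246
```

```bash
python3 st.py 0.5646 -0.0630
```

```text
15.0 [ 0.56484085 -0.06299799  0.10500058] [ 6.14611318e-01  7.88830097e-01 -2.16029168e-05  7.58359031e-05] [ 1.14615271  0.14981121 -1.35327085] az tip [ 9.30884911e-05 -1.27301271e-04 -9.99999988e-01] tip [ 0.56484867 -0.06300868  0.02100058]
to go (units) [ 0.001 -0.004 -0.   ]
```

Request:
{"fn": "servo_tool", "kwargs": {
  "deltas": [
    {"dx": 0, "dy": 0, "dz": 0.01, "ax": 0, "ay": 0, "az": 0, "hand": 15},
    {"dx": 0, "dy": 0, "dz": 0.02, "ax": 0, "ay": 0, "az": 0, "hand": 15},
    {"dx": 0, "dy": 0, "dz": 0.03, "ax": 0, "ay": 0, "az": 0, "hand": 15},
    {"dx": 0, "dy": 0, "dz": 0.03, "ax": 0, "ay": 0, "az": 0, "hand": 15}
  ]
}}

```text
clock: 15.5
tool_pos: [0.5648, -0.063, 0.1032]
eef_rot: [0.615, 0.789, -0.0, 0.0]
contact_force: [0.9, -0.3, -1.4]
opening: 0.244
```

```bash
python3 st.py 0.5646 -0.0630
```

```text
15.5 [ 0.56481745 -0.0629648   0.10322696] [ 6.14609860e-01  7.88831235e-01 -3.06550450e-06  4.60859842e-05] [ 0.85366927 -0.282076   -1.35255314] az tip [ 6.89399491e-05 -6.14861320e-05 -9.99999996e-01] tip [ 0.56482325 -0.06296996  0.01922696]
to go (units) [ 0.    -0.004 -0.   ]
```

Request:
{"fn": "servo_tool", "kwargs": {
  "deltas": [
    {"dx": 0, "dy": 0, "dz": 0.008, "ax": 0, "ay": 0, "az": 0, "hand": 15},
    {"dx": 0, "dy": 0, "dz": 0.016, "ax": 0, "ay": 0, "az": 0, "hand": 15},
    {"dx": 0, "dy": 0, "dz": 0.016, "ax": 0, "ay": 0, "az": 0, "hand": 15}
  ]
}}

```text
clock: 15.88
tool_pos: [0.5649, -0.0629, 0.1025]
eef_rot: [0.615, 0.789, 0.0, 0.0]
contact_force: [1.0, 0.1, 1.7]
opening: 0.242
```

```bash
python3 st.py 0.5646 -0.0630
```

```text
15.875 [ 0.56490723 -0.06292934  0.10252802] [6.14606099e-01 7.88834149e-01 8.17013886e-05 1.45961093e-04] [1.01071186 0.07491296 1.67145475] az tip [ 3.30706532e-04 -5.05194652e-05 -9.99999944e-01] tip [ 0.56493501 -0.06293359  0.01852803]
to go (units) [ 0.    -0.005 -0.   ]
```

Contact is at exactly the expected height and Fz is rising. A small extra press will confirm that it is seated.

Request:
{"fn": "servo_tool", "kwargs": {
  "deltas": [
    {"dx": 0, "dy": 0, "dz": 0.008, "ax": 0, "ay": 0, "az": 0, "hand": 15},
    {"dx": 0, "dy": 0, "dz": 0.012, "ax": 0, "ay": 0, "az": 0, "hand": 15},
    {"dx": 0, "dy": 0, "dz": 0.012, "ax": 0, "ay": 0, "az": 0, "hand": 15}
  ]
}}

```text
clock: 16.25
tool_pos: [0.565, -0.063, 0.1024]
eef_rot: [0.615, 0.789, 0.0, 0.0]
contact_force: [-0.2, 0.3, 7.8]
opening: 0.246
```

```bash
python3 st.py 0.5646 -0.0630; python3 - <<'E'
from h import *
p,d,m=snap('wrist','w7'); q,_,m2=snap('side','s7')
a=cv2.resize(q[120:240,275:405],(650,600),interpolation=2);cv2.imwrite('pics/s7c.png',a[:,:,::-1])
E
```

```text
16.25 [ 0.56499824 -0.06297473  0.10243245] [6.14646150e-01 7.88802876e-01 1.73436659e-04 3.22381029e-04] [-0.18365646  0.34160816  7.84028144] az tip [ 7.21794514e-04 -1.22685846e-04 -9.99999732e-01] tip [ 0.56505887 -0.06298503  0.01843247]
to go (units) [ 0.001 -0.007 -0.   ]
```

View pics/s7c.png

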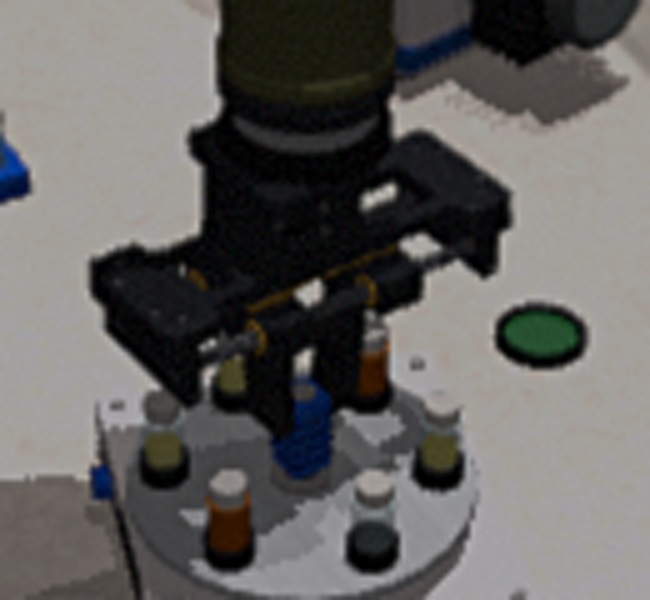

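View pics/w7.png

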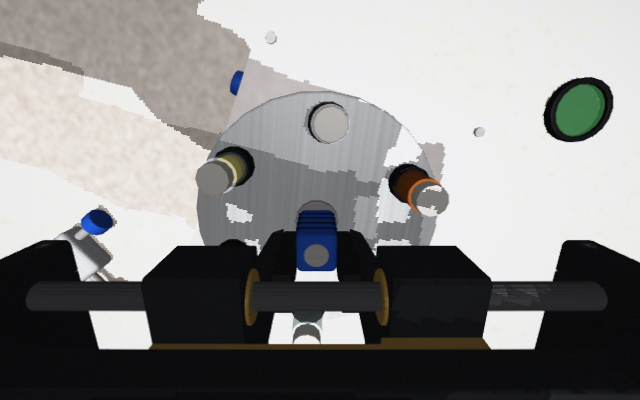

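It is seated: the collar is on the disc and Fz was 7.8 N at the expected height. Now I release and withdraw straight up.

Request:
{"fn": "servo_tool", "kwargs": {
  "deltas": [
    {"dx": 0, "dy": 0, "dz": -0.01, "ax": 0, "ay": 0, "az": 0, "hand": 15},
    {"dx": 0, "dy": 0, "dz": -0.01, "ax": 0, "ay": 0, "az": 0, "hand": 24},
    {"dx": 0, "dy": 0, "dz": -0.01, "ax": 0, "ay": 0, "az": 0, "hand": 36},
    {"dx": 0, "dy": 0, "dz": -0.01, "ax": 0, "ay": 0, "az": 0, "hand": 36},
    {"dx": 0, "dy": 0, "dz": -0.01, "ax": 0, "ay": 0, "az": 0, "hand": 36},
    {"dx": 0, "dy": 0, "dz": -0.01, "ax": 0, "ay": 0, "az": 0, "hand": 36}
  ]
}}

```text
clock: 17.1
tool_pos: [0.5647, -0.0628, 0.1021]
eef_rot: [0.615, 0.789, -0.0, -0.0]
contact_force: [-0.5, -0.5, -0.1]
opening: 0.407
```

Request:
{"fn": "servo_tool", "kwargs": {
  "deltas": [
    {"dx": 0, "dy": 0, "dz": -0.1, "ax": 0, "ay": 0, "az": 0, "hand": 36},
    {"dx": 0, "dy": 0, "dz": -0.3, "ax": 0, "ay": 0, "az": 0, "hand": 36},
    {"dx": 0, "dy": 0, "dz": -0.6, "ax": 0, "ay": 0, "az": 0, "hand": 36},
    {"dx": 0, "dy": 0, "dz": -1.0, "ax": 0, "ay": 0, "az": 0, "hand": 36},
    {"dx": 0, "dy": 0, "dz": -1.5, "ax": 0, "ay": 0, "az": 0, "hand": 36},
    {"dx": 0, "dy": 0, "dz": -1.8, "ax": 0, "ay": 0, "az": 0, "hand": 36},
    {"dx": 0, "dy": 0, "dz": -1.8, "ax": 0, "ay": 0, "az": 0, "hand": 36}
  ]
}}

```text
clock: 17.98
tool_pos: [0.5659, -0.0629, 0.2122]
eef_rot: [0.615, 0.789, 0.001, 0.002]
contact_force: [0.6, 0.5, -0.4]
opening: 0.41
```

```bash
python3 st.py; python3 - <<'E'
from h import *
p,d,m=snap('wrist','w8'); q,_,m2=snap('side','s8'); t,dt,mt=snap('top','t8')
a=cv2.resize(q[150:270,275:405],(433,400),interpolation=2)
b=cv2.resize(p[120:260,255:385],(367,400),interpolation=2)
cv2.imwrite('pics/f8.png',np.hstack([a,b])[:,:,::-1])
vs,us=np.mgrid[150:270,250:390];us=us.ravel();vs=vs.ravel()
P=np.array([at_d(m,d,x,y) for x,y in zip(us,vs)]);c=p[vs,us].astype(int)
ok=(c[:,2]>c[:,0]+30)&(d[vs,us]>0); print('handle z', np.percentile(P[ok,2],[2,50,80,98]))
t=ok&(abs(P[:,2]-.115)<.004); print(cv2.minAreaRect((P[t][:,:2]*1000).astype(np.float32)))
# disc flatness
dd=(abs(P[:,2]-.063)<.006)&(d[vs,us]>0); A=np.c_[P[dd][:,:2],np.ones(dd.sum())]
k=np.linalg.lstsq(A,P[dd][:,2],rcond=None)[0]; print('disc',np.median(P[dd][:,2]),'slope deg',np.degrees(k[:2]))
E
```

```text
17.975 [ 0.56586369 -0.06294919  0.21222317] [0.61461993 0.78882079 0.0011926  0.00163791] [ 0.56494858  0.48545297 -0.44382991] az tip [ 4.05002713e-03 -1.31884269e-04 -9.99991790e-01] tip [ 0.5662039  -0.06296027  0.12822386]
handle z [0.06323837 0.11326632 0.11436271 0.11542417]
((565.68505859375, -60.739830017089844), (20.062496185302734, 20.955028533935547), 13.552618980407715)
disc 0.06228939500076469 slope deg [-0.05324326  0.03542095]
```

View pics/f8.png

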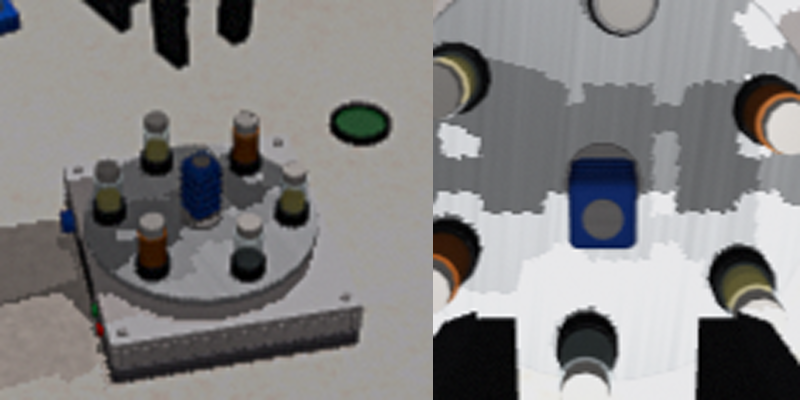

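```bash
python3 -c "
from plant import r
print(r.finish_job())"
```

```text
the job is handed in; nothing more can be done
None
```

The pin is home in the carousel and hub, its collar on the carousel, and I handed the job in at about 18 s of the 51 s allowed; no verdict came back.

**What I did:**
- I took the blue-handled pin from its block and located the hole and the bore's crescent with the wrist camera. The bore lies about 11.5 mm off, towards -x, -y.
- I lowered the tip through the crescent, moved the pin over the bore axis and drove it down in small steps. Wrist force stayed at about 2 N per axis, rising to 7.8 N at the final seating press.

**Last checks:**
- **Height:** contact came at the expected height, tip about 19 mm above the table. After release the handle top measured 0.114–0.115 m (0.115 m expected).
- **Carousel and pin:** the disc is flat to within 0.1°. The pin looks upright with its collar on the disc, and the gripper is about 0.11 m above and touching nothing.

**Disagreements:**
- The cameras disagreed by about 2 mm on absolute positions. I used differences between measurements from the same wrist camera, and the top camera agreed with those to about 1 mm.
- Two orange decoys that stood upright in the first pictures fell over by themselves before I approached; I did not touch them.
- I did not measure the other bystanders again at the end.

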